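Line up the ceramic jars by size beside the palette

ROBOT

A 6-joint arm with a two-finger parallel gripper is mounted at the origin on the work surface. World frame = base frame: x ahead of the robot, y to its left, z up, the work surface at z = 0. Lengths are in m, angles in rad, forces in N, time in s.
With the tool pointing down it reaches from about 0.35 to 0.775 m from the base axis. Payload 5.5 kg.
Tool frame: the origin (TCP) lies at the very end of the fingers, on their centre line; the grasp point (between the pads) lies 19 mm behind it; z points along the fingers, y is the direction in which the jaws open and shut (so a half turn about z gives the same grasp; the last joint's range is limited). The gripper opens to 85 mm and grips with 20 to 120 N. Pads are 22 mm wide; open, the fingers measure 114 mm over their backs; the gripper's body (76 mm by 85 mm) begins 54 mm behind the grasp point. The pads swing forward as they close: fully open they stand 13 mm farther back than shut.
Start: joints at [1.122, 0.313, 0.046, 1.304, 0, 1.431], TCP at [0.175, 0.548, 0.231] pointing down, gripper open.
Joint ranges: [-2.76, 2.76], [-0.86, 1.69], [-1.03, 1.26], [-2.2, 2.34], [-1.47, 1.5], [-3.14, 3.14]. Speed limits (rad/s): [2.57, 2.57, 3.14, 3.14, 3.14, 3.14].

INTERFACE

Orientations are given as a unit quaternion [w, x, y, z].
In Python, from workcell import get_state, imaging, env, spotter gives the robot as it stands.
- The arm moves only by the tool play_rows, never from a script. Its argument "moves" is a list of rows, each an object with "claw": the finger opening in cm, from 0 to 8.54; "delta_pos": the shift along the tool's x, y, z in cm, a list of three; "twist": the turn about the tool's z in degrees. A call has 1 to 12 rows; each row is the pose to reach, as a shift and turn from the pose commanded when the call began, along the tool's axes at that moment; what a row does not reach only later rows make up. A row lasts 1/8 s, in which the tool goes at most 62.5 mm and 10.7 degrees, less where a joint would pass 70% of its speed; a pose out of reach is approached as far as the arm can. A call with a gripper value outside its range is refused whole. The fingers move at their own pace and stop on an object; "force" is the grip in N (left out, the last holds). Time passes only in rows, so rows that repeat a pose let the fingers close. It gives the time, the measured TCP pose, the force and the opening at its end, in the units of the state.
- get_state(): the state, without advancing time (a new reading comes with each control period).
- imaging.read_camera(name): name is "side" or "top" or "wrist"; returns the picture (384x512x3 uint8, red, green, blue); there is no depth.
- imaging.camera_info(name): a dict with "fx", "fy", "cx", "cy" (pixels), "world_to_cam" (4x4, takes a point from world to camera coordinates). Camera axes: x right, y down, z forward; pixel columns grow to the right and rows downward; lengths in m; the calibration is good to about 2 mm. A picture is of the moment at which its call begins: read the wrist's pose just before it. camera_info takes no time and is no camera call; for the wrist camera it gives the pose at the moment of the call.
- env.hand_in(): hands the job in, once; it reports no verdict.
Trained networks look in the newest picture that a camera, given by its name, has taken for a name from the list of things; names that differ only in an ending like _2 or _b are one class to them, and where a whole thing is asked for, a point or a joint stands for the part that bears it (a point fixed in the world has none). Each returns a list of dicts, best first, with "conf" (0 to 1); they miss things now and then, are a little off and sometimes report something else, mostly with a low value. They report only what shows in the picture. A call takes as long as a camera call. They do not tell look-alikes from the thing itself.
- spotter.spot_in(camera, query): "extent" ([left, top, right, bottom] in pixels, round what is visible of it).
The state is a dict: "clock": time; "joint_pos": joint angles; "qvel": joint speeds; "tau": joint torques, N m; "tcp_pos": TCP position; "orientation": TCP orientation; "wrist_force": force on the tool from outside, world axes, zero at the start; "ft_torque": the same for the moment, N m; "finger_gap": finger opening in m.
Only numpy, scipy, OpenCV 4.12 (cv2) and the standard library are available. Lean on these libraries where they do the work, as an engineer would, in place of code of your own. Each camera call takes 0.05 s, during which the arm holds its last target. There are 200 camera calls.

TASK

Line the four amber jars up by size on the rack, one standing upright in the middle of each cork pad: the smallest on the pad next to the white mixing palette, then in rising order, with the largest on the pad farthest from it. Do not tip any jar over on the way, and leave the white dropper bottle where it stands.

Things in the scene. Friction and masses are not known exactly. Their poses are not given: they have to be found in the camera images.
- jar_s_mid (a point): Smallest of the four loose amber glass jars with black screw caps and a paper label band: an upright straight cylinder 30 mm in diameter and 38 mm high over the cap, about 45 g. The point is its centre, half-way up (19 mm above its underside); z points up through the cap.
- jar_m_mid (a point): Second smallest of the four loose amber glass jars with black screw caps and a paper label band: an upright straight cylinder 38 mm in diameter and 50 mm high over the cap, about 80 g. The point is its centre, half-way up (25 mm above its underside); z points up through the cap.
- jar_l_mid (a point): Second largest of the four loose amber glass jars with black screw caps and a paper label band: an upright straight cylinder 46 mm in diameter and 62 mm high over the cap, about 140 g. The point is its centre, half-way up (31 mm above its underside); z points up through the cap.
- jar_xl_mid (a point): Largest of the four loose amber glass jars with black screw caps and a paper label band: an upright straight cylinder 54 mm in diameter and 76 mm high over the cap, about 220 g. The point is its centre, half-way up (38 mm above its underside); z points up through the cap.
- pad_1: Fixed light brown cork pad, a disc 60 mm in diameter and 4 mm thick, on the flat aluminium rack (a board 90 x 370 x 10 mm on the bench); one of four alike in one row (straight within 3 mm) about 90 mm apart, in the order pad_1 to pad_4 along the rack. Origin at the centre of its underside, 10 mm above the bench; its upper face is 14 mm above the bench. y points along the row (from pad_1 towards pad_4), x across it.
- pad_2: Fixed light brown cork pad, a disc 60 mm in diameter and 4 mm thick, on the flat aluminium rack (a board 90 x 370 x 10 mm on the bench); one of four alike in one row (straight within 3 mm) about 90 mm apart, in the order pad_1 to pad_4 along the rack. Origin at the centre of its underside, 10 mm above the bench; its upper face is 14 mm above the bench. y points along the row (from pad_1 towards pad_4), x across it.
- pad_3: Fixed light brown cork pad, a disc 60 mm in diameter and 4 mm thick, on the flat aluminium rack (a board 90 x 370 x 10 mm on the bench); one of four alike in one row (straight within 3 mm) about 90 mm apart, in the order pad_1 to pad_4 along the rack. Origin at the centre of its underside, 10 mm above the bench; its upper face is 14 mm above the bench. y points along the row (from pad_1 towards pad_4), x across it.
- pad_4: Fixed light brown cork pad, a disc 60 mm in diameter and 4 mm thick, on the flat aluminium rack (a board 90 x 370 x 10 mm on the bench); one of four alike in one row (straight within 3 mm) about 90 mm apart, in the order pad_1 to pad_4 along the rack. Origin at the centre of its underside, 10 mm above the bench; its upper face is 14 mm above the bench. y points along the row (from pad_1 towards pad_4), x across it.
- palette: Fixed white ceramic mixing palette, a slab 100 mm (x, across the row) by 80 mm (y, along the row) by 14 mm high with twelve round grey wells, lying on the bench just past one end of the rack (either end; a plaster dental cast about 66 x 62 mm and 30 mm high stands past the other end). Origin at the centre of its underside, about 105 mm from the nearest pad's centre.
- dropper: Bystander: loose white plastic dropper bottle 52 mm in diameter and 140 mm high, standing on the bench to the robot's left. Origin at the centre of its underside, z up. To be left alone.
Things that resemble listed ones, but are neither listed nor needed, are in the scene too. What is shaped like the part that bears jar_l_mid but yellow is not meant.

How it is judged:
At the end, for the whole second after the job is handed in: Counting from the pad next to the palette, the pads carry the smallest, second smallest, second largest and largest jar, each centre within 13 mm of its pad's centre, standing on the pad (height within 4 mm), upright within 0.1 rad and at rest (below 0.02 m/s) (((horizontal distance between palette and pad_1 below 0.2 m and horizontal distance between jar_s_mid and pad_1 below 0.013 m and horizontal distance between jar_m_mid and pad_2 below 0.013 m and horizontal distance between jar_l_mid and pad_3 below 0.013 m and horizontal distance between jar_xl_mid and pad_4 below 0.013 m) or (horizontal distance between palette and pad_4 below 0.2 m and horizontal distance between jar_s_mid and pad_4 below 0.013 m and horizontal distance between jar_m_mid and pad_3 below 0.013 m and horizontal distance between jar_l_mid and pad_2 below 0.013 m and horizontal distance between jar_xl_mid and pad_1 below 0.013 m)) and height (world z) of jar_s_mid between 0.029 and 0.037 m and angle between each of jar_s_mid, jar_m_mid, jar_l_mid, jar_xl_mid's own z axis and vertical below 0.1 rad and linear speed of each of jar_s, jar_m, jar_l, jar_xl below 0.02 m/s and height (world z) of jar_m_mid between 0.035 and 0.043 m and height (world z) of jar_l_mid between 0.041 and 0.049 m and height (world z) of jar_xl_mid between 0.048 and 0.056 m); the robot touches nothing.
It fails at once if a jar is tipped over (jar_s) (angle between jar_s_mid's own z axis and vertical above 0.7 rad).
It fails at once if a jar is tipped over (jar_m) (angle between jar_m_mid's own z axis and vertical above 0.7 rad).
It fails at once if a jar is tipped over (jar_l) (angle between jar_l_mid's own z axis and vertical above 0.7 rad).
It fails at once if a jar is tipped over (jar_xl) (angle between jar_xl_mid's own z axis and vertical above 0.7 rad).
It fails at once if the dropper bottle is shifted by more than 20 mm or tipped (distance of dropper from where it was at the start of the episode above 0.02 m or angle between dropper's own z axis and vertical above 0.3 rad).
It also fails if it takes over 99 s, if anything falls off the work surface, if the arm or the gripper's body presses on something with over 40 N, if the wrist force passes 120 N, or if a joint passes its speed limit or range.

## Working session

There is one attempt and no reset: what is moved stays moved. The work goes in short steps, Python scripts to look and compute and a tool call to move; the robot and the scene stay as the last step left them, time stands still between calls to the robot, and variables do not carry over. Pictures are saved under pics/ and viewed, about 12 in all and at most 16, crops included, and the job is handed in when it is done.

Besides the shell and the picture viewer there is one more tool, called after "Call:" as name(argument=value, ...) on one line, values as JSON. play_rows: Moves the arm, as the interface text tells. Its arguments: {"type":"object","properties":{"moves":{"type":"array"},"force":{"type":"number"}},"required":["moves"]}

```bash
mkdir -p pics
python3 - <<'E'
from workcell import get_state, imaging, env, spotter
import cv2,numpy as np
s=get_state();print(s)
for c in("side","top"):
    im=imaging.read_camera(c);cv2.imwrite(f"pics/{c}0.png",im[:,:,::-1])
    i=imaging.camera_info(c);print(c,i)
    for q in("jar_s_mid","pad_1","palette","dropper"):
        for d in spotter.spot_in(c,q):print(q,np.round(d["extent"]),round(d["conf"],2))
a=np.hstack([cv2.imread("pics/top0.png"),cv2.imread("pics/side0.png")])
E
```

```text
{'clock': 0.0, 'joint_pos': array([ 1.12238719e+00,  3.13998043e-01,  4.49710247e-02,  1.30362632e+00,
       -7.33681718e-06,  1.43117525e+00]), 'qvel': array([-0.00216207, -0.00114904,  0.00032993,  0.00020047, -0.00128891,
        0.00166777]), 'tau': array([-1.55474885e-03, -4.80628502e+01,  2.98531383e+01,  1.92296872e-02,
       -3.22806791e-04, -2.36279092e-06]), 'tcp_pos': array([0.17453718, 0.54731739, 0.23040698]), 'orientation': array([-2.65567441e-04,  1.53781297e-01,  9.88104474e-01, -8.89724537e-04]), 'wrist_force': array([ 0.11765932, -0.91441388, -0.23007603]), 'ft_torque': array([ 0.0411616 ,  0.01389205, -0.07249085]), 'finger_gap': 0.08523896122919859}
side {'fx': 379.05612841432577, 'fy': 379.05612841432577, 'cx': 261.5791131707647, 'cy': 194.24546336720547, 'world_to_cam': array([[ 0.99269718, -0.11966783, -0.01522898, -0.46113326],
       [-0.08065154, -0.56449729, -0.82148533,  0.11896634],
       [ 0.08970865,  0.81671441, -0.57002626,  0.82191578],
       [ 0.        ,  0.        ,  0.        ,  1.        ]])}
jar_s_mid [234. 167. 245. 182.] 0.57
pad_1 [310. 235. 338. 250.] 0.87
pad_1 [304. 185. 329. 204.] 0.59
pad_1 [309. 207. 329. 227.] 0.55
pad_1 [301. 168. 319. 181.] 0.49
palette [292. 148. 330. 166.] 0.72
palette [221. 291. 246. 336.] 0.24
dropper [230. 112. 251. 155.] 0.58
top {'fx': 397.55870132641826, 'fy': 397.55870132641826, 'cx': 251.1581421462893, 'cy': 189.399360643417, 'world_to_cam': array([[ 0.01059136, -0.99983382, -0.01483738,  0.05395218],
       [-0.99904388, -0.00995124, -0.04257122,  0.48555642],
       [ 0.04241649,  0.01527408, -0.99898325,  1.20687351],
       [ 0.        ,  0.        ,  0.        ,  1.        ]])}
pad_1 [285. 146. 306. 170.] 0.79
pad_1 [228. 136. 244. 156.] 0.6
pad_1 [196. 132. 213. 155.] 0.55
pad_1 [259. 142. 274. 158.] 0.52
pad_1 [284. 198. 303. 213.] 0.25
palette [155. 116. 187. 151.] 0.8
dropper [125. 192. 149. 211.] 0.94
```

View pics/top0.png

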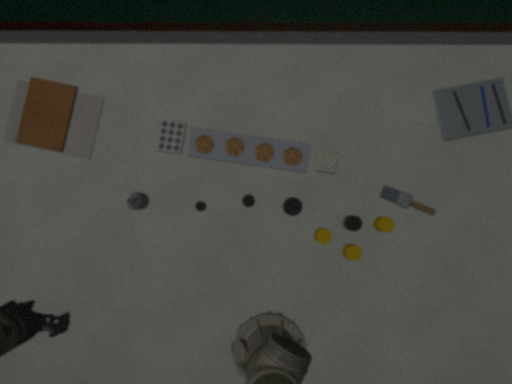

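View pics/side0.png

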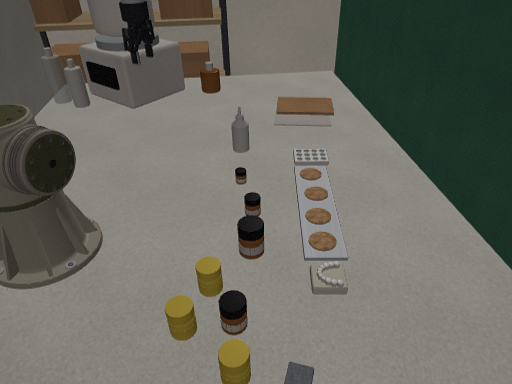

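Top view: palette (171,136) is left of the rack. The pads lie at (204,144), (235,147), (264,152) and (293,156), and the jars at S (201,206), M (248,201), XL (292,206), L (353,223). L is ringed by yellow look-alikes. The side view agrees. Next I locate everything in both views.

```bash
cat > h.py <<'E'
import cv2,numpy as np
from workcell import get_state, imaging, env, spotter
def proj(i,p):
    W=np.asarray(i["world_to_cam"]);c=np.atleast_2d(p)@W[:3,:3].T+W[:3,3]
    return np.c_[i["fx"]*c[:,0]/c[:,2]+i["cx"],i["fy"]*c[:,1]/c[:,2]+i["cy"]]
def back(i,uv,z):
    W=np.asarray(i["world_to_cam"]);R=W[:3,:3];o=-R.T@W[:3,3]
    d=R.T@np.array([(uv[0]-i["cx"])/i["fx"],(uv[1]-i["cy"])/i["fy"],1]);return o+d*(z-o[2])/d[2]
def tri(obs): # [(info,uv)] -> point
    A=[];b=[]
    for i,uv in obs:
        W=np.asarray(i["world_to_cam"])
        for k,(f,c) in enumerate((("fx","cx"),("fy","cy"))):
            r=(uv[k]-i[c])/i[f]*W[2]-W[k];A.append(r[:3]);b.append(-r[3])
    return np.linalg.lstsq(np.array(A),np.array(b),rcond=None)[0]
def blobs(m,amin=20):
    n,l,s,c=cv2.connectedComponentsWithStats(m.astype(np.uint8))
    return [(c[k],s[k]) for k in range(1,n) if s[k,4]>=amin]
E
python3 - <<'E'
from h import *
t=cv2.imread("pics/top0.png");s=cv2.imread("pics/side0.png")
it=imaging.camera_info("top");is_=imaging.camera_info("side")
f=lambda im:cv2.cvtColor(im,cv2.COLOR_BGR2HSV).astype(int)
H=f(t);S=f(s)
near=lambda bl,uv:min(bl,key=lambda b:np.hypot(*(b[0]-uv)))
dk=lambda a,th:blobs(a[...,2]<th,15)
dT,dS=dk(H,55),dk(S,45)
for n,a,b,h in(("s",(201,206),(241,172),38),("m",(248,201),(252,199),50),("l",(353,223),(233,303),62),("xl",(292,206),(251,228),76)):
    A,B=near(dT,a),near(dS,b)
    print(n,A[0].round(1),A[1],B[0].round(1),B[1],"tri",tri([(it,A[0]),(is_,B[0])]).round(4),"flat",back(it,A[0],h/1000).round(4))
pT=blobs((H[...,0]<22)&(H[...,1]>70),40);pS=blobs((S[...,0]<22)&(S[...,1]>70),40)
P=[]
for k,(a,b) in enumerate((((204,144),(311,174)),((235,147),(316,194)),((264,152),(318,216)),((293,156),(322,241)))):
    A,B=near(pT,a),near(pS,b);P.append(back(it,A[0],.014)[:2])
    print("pad",k,A[0].round(1),A[1][2:],B[0].round(1),B[1][2:],tri([(it,A[0]),(is_,B[0])]).round(4),P[-1].round(4))
for uv in((171,136),(327,161),(137,201),(323,236),(385,224),(353,253)):print(back(it,uv,.03).round(3))
d=P[3]-P[0];print("row dir",np.degrees(np.arctan2(d[1],d[0])),np.linalg.norm(np.diff(P,axis=0),axis=1))
E
```

```text
s [200.4 205.8] [196 202  10   9  76] [240.3 171.9] [235 168  11   9  84] tri [0.433  0.2111 0.0303] flat [0.4331 0.21   0.038 ]
m [248.2 200.5] [243 195  12  12 112] [252.  199.4] [245 193  15  14 184] tri [0.4505 0.067  0.0397] flat [0.4505 0.0668 0.05  ]
l [352.5 222.8] [344 215  18  16 222] [232.2 304.9] [219 291  28  29 663] tri [ 0.3874 -0.2414  0.048 ] flat [ 0.3885 -0.2381  0.062 ]
xl [292.3 206. ] [283 197  19  19 267] [250.4 228.1] [238 216  26  25 564] tri [ 0.4352 -0.0628  0.0611] flat [ 0.4355 -0.0615  0.076 ]
pad 0 [203.7 144. ] [ 18  18 254] [310.2 173.6] [ 21  12 196] [0.6239 0.2066 0.0107] [0.6232 0.2062]
pad 1 [234.2 146.3] [ 18  18 259] [315.9 193. ] [ 23  13 244] [0.6172 0.1127 0.0105] [0.6167 0.1125]
pad 2 [263.8 152.2] [ 18  18 260] [317.9 215.6] [ 25  16 316] [0.6    0.0214 0.0104] [0.5994 0.0214]
pad 3 [291.9 156.2] [ 19  18 258] [322.1 240.7] [ 27  19 404] [ 0.5882 -0.065   0.0101] [ 0.5878 -0.0647]
[0.644 0.304 0.03 ]
[ 0.572 -0.169  0.03 ]
[0.446 0.403 0.03 ]
[ 0.347 -0.158  0.03 ]
[ 0.385 -0.342  0.03 ]
[ 0.297 -0.247  0.03 ]
row dir -97.45261416197235 [0.09392044 0.09266674 0.08686321]
```

Call:
play_rows(moves=[{"claw": 8.5,"delta_pos": [-34.8,-24.3,2],"twist": 79.8},{"claw": 8.5,"delta_pos": [-34.8,-24.3,2],"twist": 79.8},{"claw": 8.5,"delta_pos": [-34.8,-24.3,2],"twist": 79.8},{"claw": 8.5,"delta_pos": [-34.8,-24.3,2],"twist": 79.8},{"claw": 8.5,"delta_pos": [-34.8,-24.3,2],"twist": 79.8},{"claw": 8.5,"delta_pos": [-34.8,-24.3,2],"twist": 79.8},{"claw": 8.5,"delta_pos": [-34.8,-24.3,2],"twist": 79.8},{"claw": 8.5,"delta_pos": [-34.8,-24.3,2],"twist": 79.8},{"claw": 8.5,"delta_pos": [-34.8,-24.3,2],"twist": 79.8},{"claw": 8.5,"delta_pos": [-34.8,-24.3,2],"twist": 79.8}], force=25)

```text
clock: 1.75
tcp_pos: [0.4322, 0.2109, 0.2114]
orientation: [-0.0, 0.751, 0.66, 0.0]
wrist_force: [-0.2, -0.0, -0.0]
finger_gap: 0.0851
```

```bash
cat >> h.py <<'E'
def rot(q):
    from scipy.spatial.transform import Rotation as Ro
    return Ro.from_quat([q[1],q[2],q[3],q[0]]).as_matrix()
def goto(p,yaw,tag=""): # yaw: wanted world angle of tool x, deg
    s=get_state();R=rot(s["orientation"]);y0=np.degrees(np.arctan2(R[1,0],R[0,0]))
    print(tag,"delta cm",(R.T@(np.asarray(p)-s["tcp_pos"])*100).round(2),"twist",round((y0-yaw+180)%360-180,1),"| tcp",s["tcp_pos"].round(4),"yaw",round(y0,1),"tilt",R[2,2].round(4),"t",round(s["clock"],2),"q6",s["joint_pos"][5].round(2),"gap",round(s["finger_gap"],4))
def wrist(name):
    i=imaging.camera_info("wrist");im=imaging.read_camera("wrist");cv2.imwrite(f"pics/{name}.png",im[:,:,::-1]);return i,im[:,:,::-1]
E
python3 - <<'E'
from h import *
goto((.433,.2105,.1),82.55)
i,im=wrist("w1")
R=i["world_to_cam"][:3,:3];print("cam at",-R.T@i["world_to_cam"][:3,3],"fwd",R[2],i["fx"],i["cx"],i["cy"])
print(proj(i,[[.433,.2105,.038],[.433,.2105,0],[.6235,.2064,.014],[.617,.1126,.014]]).round())
E
```

```text
delta cm [-0.03  0.09 11.14] twist 0.1 | tcp [0.4322 0.2109 0.2114] yaw 82.6 tilt -1.0 t 1.75 q6 1.99 gap 0.0851
cam at [0.44062511 0.2760455  0.35304573] fwd [-0.03426568 -0.26261817 -0.96429122] 305.3084072634374 254.2482061342945 188.1268722087479
[[255. 169.]
 [255. 163.]
 [426. 147.]
 [419. 225.]]
```

View pics/w1.png

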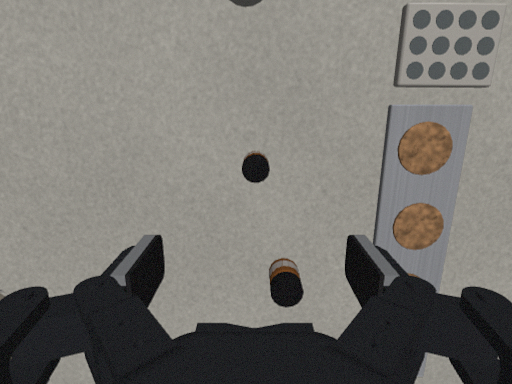

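Call:
play_rows(moves=[{"claw": 7,"delta_pos": [0,0.1,8],"twist": 0},{"claw": 6,"delta_pos": [0,0.1,14],"twist": 0},{"claw": 6,"delta_pos": [0,0.1,18],"twist": 0},{"claw": 6,"delta_pos": [0,0.1,20.3],"twist": 0},{"claw": 6,"delta_pos": [0,0.1,20.3],"twist": 0},{"claw": 2,"delta_pos": [0,0.1,20.3],"twist": 0},{"claw": 2,"delta_pos": [0,0.1,20.3],"twist": 0},{"claw": 2,"delta_pos": [0,0.1,20.3],"twist": 0},{"claw": 2,"delta_pos": [0,0.1,20.3],"twist": 0},{"claw": 2,"delta_pos": [0,0.1,20.3],"twist": 0}], force=25)

```text
clock: 3.05
tcp_pos: [0.4348, 0.2112, 0.01]
orientation: [0.0, 0.752, 0.66, 0.002]
wrist_force: [-1.1, 1.3, 6.2]
finger_gap: 0.0292
```

Run:
```python
from h import *
im=cv2.imread("pics/w1.png");H=cv2.cvtColor(im,cv2.COLOR_BGR2HSV).astype(int)
# camera pose as at w1 (arm was 203mm higher, same xy/yaw)
i=imaging.camera_info("wrist");s=get_state();W=i["world_to_cam"].copy();R=W[:3,:3]
o=-R.T@W[:3,3]+(np.array([.4322,.2109,.2114])-s["tcp_pos"]);W[:3,3]=-R@o;i["world_to_cam"]=W
print(proj(i,[[.433,.2105,.038]]))
for c,st in blobs((H[...,0]<22)&(H[...,1]>90)&(H[...,2]>60),1000):print("pad",c.round(1),st,back(i,c,.014).round(4))
for c,st in blobs(H[...,2]<40,300):
    if st[4]<2000:print("cap",c.round(1),st,back(i,c,.037).round(4),back(i,c,.048).round(4))
goto((.6235,.2064,.15),82.55)
```

```text
[[254.63410506 169.61085949]]
pad [424.6 147.7] [ 398  122   54   52 2187] [0.6232 0.2053 0.014 ]
pad [417.6 225.8] [ 393  203   50   46 1779] [0.6164 0.1121 0.014 ]
cap [255.1 168.1] [242 155  27  27 573] [0.4337 0.2119 0.037 ] [0.4339 0.2141 0.048 ]
cap [285.9 288.9] [270 272  33  35 878] [0.4507 0.0631 0.037 ] [0.4504 0.0705 0.048 ]
 delta cm [  2.01  18.81 -13.94] twist -0.0 | tcp [0.4348 0.2112 0.01  ] yaw 82.5 tilt -1.0 t 3.05 q6 1.99 gap 0.0292
```

Call:
play_rows(moves=[{"claw": 2,"delta_pos": [0,0,-5],"twist": 0},{"claw": 2,"delta_pos": [0,0,-10],"twist": 0},{"claw": 2,"delta_pos": [1,6,-10],"twist": 0},{"claw": 2,"delta_pos": [2,12,-10],"twist": 0},{"claw": 2,"delta_pos": [2,17,-10],"twist": 0},{"claw": 2,"delta_pos": [2,18.9,-10],"twist": 0},{"claw": 2,"delta_pos": [2,18.9,-10],"twist": 0},{"claw": 2,"delta_pos": [2,18.9,-10],"twist": 0}])

```text
clock: 4.05
tcp_pos: [0.6224, 0.2056, 0.1084]
orientation: [-0.0, 0.752, 0.659, -0.0]
wrist_force: [-0.3, 0.3, 0.1]
finger_gap: 0.0293
```

Run:
```python
from h import *
goto((.6234,.2058,.025),82.55)
i,im=wrist("w2")
print(proj(i,[[.6234,.2058,.014],[.6166,.1124,.014]]).round())
```

```text
delta cm [0.03 0.1  8.34] twist -0.0 | tcp [0.6224 0.2056 0.1084] yaw 82.5 tilt -1.0 t 4.05 q6 1.9 gap 0.0293
[[256. 189.]
 [262. 291.]]
```

View pics/w2.png

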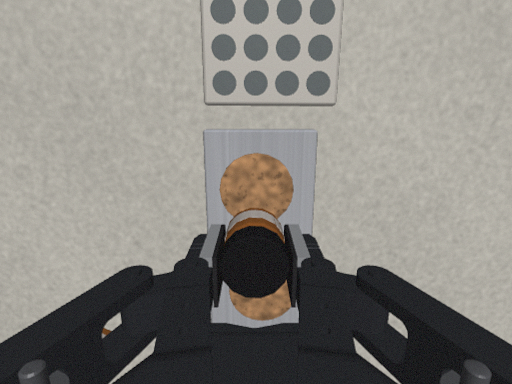

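Call:
play_rows(moves=[{"claw": 2,"delta_pos": [0,0.1,5],"twist": 0},{"claw": 2,"delta_pos": [0,0.1,7.5],"twist": 0},{"claw": 2,"delta_pos": [0,0.1,8.4],"twist": 0},{"claw": 2,"delta_pos": [0,0.1,8.4],"twist": 0},{"claw": 2,"delta_pos": [0,0.1,8.4],"twist": 0},{"claw": 6,"delta_pos": [0,0.1,8.4],"twist": 0},{"claw": 6,"delta_pos": [0,0.1,8.4],"twist": 0},{"claw": 6,"delta_pos": [0,0.1,8.4],"twist": 0},{"claw": 6,"delta_pos": [0,0.1,5],"twist": 0},{"claw": 6,"delta_pos": [0,0.1,0],"twist": 0},{"claw": 8,"delta_pos": [0,0.1,-8],"twist": 0},{"claw": 8,"delta_pos": [0,0.1,-8],"twist": 0}])

```text
clock: 5.6
tcp_pos: [0.6267, 0.2059, 0.1938]
orientation: [0.002, 0.752, 0.659, 0.004]
wrist_force: [-0.1, 0.7, -0.9]
finger_gap: 0.08
```

Run:
```python
from h import *
goto((.4505,.0675,.19),82.55)
goto((.4505,.0675,.018),82.55)
```

```text
delta cm [-16.03 -15.67   0.21] twist -0.0 | tcp [0.6267 0.2059 0.1938] yaw 82.5 tilt -1.0 t 5.6 q6 1.9 gap 0.08
 delta cm [-16.07 -15.8   17.41] twist -0.0 | tcp [0.6267 0.2059 0.1938] yaw 82.5 tilt -1.0 t 5.6 q6 1.9 gap 0.08
```

Call:
play_rows(moves=[{"claw": 8.5,"delta_pos": [-15.9,-15.4,0],"twist": 0},{"claw": 8.5,"delta_pos": [-15.9,-15.4,0],"twist": 0},{"claw": 8.5,"delta_pos": [-15.9,-15.4,0],"twist": 0},{"claw": 8.5,"delta_pos": [-15.9,-15.4,0],"twist": 0},{"claw": 8.5,"delta_pos": [-15.9,-15.4,0],"twist": 0},{"claw": 8.5,"delta_pos": [-15.9,-15.4,0],"twist": 0},{"claw": 8.5,"delta_pos": [-15.9,-15.4,0],"twist": 0}])

```text
clock: 6.48
tcp_pos: [0.4521, 0.0684, 0.1883]
orientation: [0.0, 0.752, 0.66, 0.0]
wrist_force: [-0.0, 0.1, -0.6]
finger_gap: 0.0848
```

```bash
cat >> h.py <<'E'
def seg(i,im,zc):
    H=cv2.cvtColor(im,cv2.COLOR_BGR2HSV).astype(int)
    for c,st in blobs((H[...,0]<22)&(H[...,1]>90)&(H[...,2]>60),900):
        if .75<st[2]/st[3]<1.35:print("pad",c.round(1),st,back(i,c,.014).round(4))
    for c,st in blobs(H[...,2]<40,300):
        if st[4]<6000:print("cap",c.round(1),st,back(i,c,zc).round(4))
E
python3 - <<'E'
from h import *
goto((.4505,.0675,.018),82.55)
i,im=wrist("w3");seg(i,im,.049)
print(proj(i,[[.4505,.0675,.05],[.6234,.2058,.052],[.6166,.1124,.014]]).round())
E
```

```text
delta cm [-0.11 -0.15 17.03] twist 0.0 | tcp [0.4521 0.0684 0.1883] yaw 82.6 tilt -1.0 t 6.47 q6 1.67 gap 0.0848
pad [411.1 105.9] [ 382   76   59   61 2789] [0.6158 0.1115 0.014 ]
pad [394.5 194.3] [ 367  169   56   52 2216] [0.5985 0.0208 0.014 ]
cap [253.  177.5] [ 234  158   39   40 1181] [0.4507 0.0675 0.049 ]
[[253. 178.]
 [445. -17.]
 [412. 105.]]
```

View pics/w3.png

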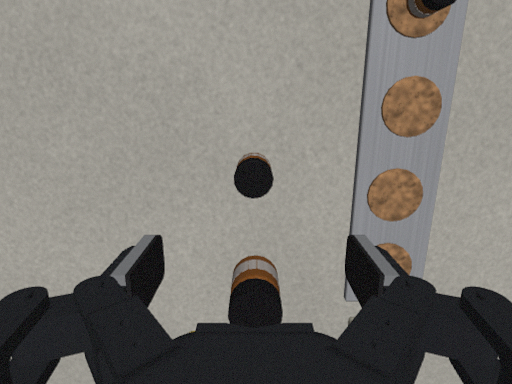

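Call:
play_rows(moves=[{"claw": 7,"delta_pos": [-0.1,-0.1,6],"twist": 0},{"claw": 7,"delta_pos": [-0.1,-0.1,12],"twist": 0},{"claw": 7,"delta_pos": [-0.1,-0.1,16],"twist": 0},{"claw": 7,"delta_pos": [-0.1,-0.1,17.6],"twist": 0},{"claw": 7,"delta_pos": [-0.1,-0.1,17.6],"twist": 0},{"claw": 3,"delta_pos": [-0.1,-0.1,17.6],"twist": 0},{"claw": 3,"delta_pos": [-0.1,-0.1,17.6],"twist": 0},{"claw": 3,"delta_pos": [-0.1,-0.1,17.6],"twist": 0},{"claw": 3,"delta_pos": [-0.1,-0.1,17.6],"twist": 0},{"claw": 3,"delta_pos": [-0.1,-0.1,17.6],"twist": 0},{"claw": 3,"delta_pos": [-0.1,-0.1,13],"twist": 0},{"claw": 3,"delta_pos": [-0.1,-0.1,7],"twist": 0}])

```text
clock: 8.02
tcp_pos: [0.4482, 0.067, 0.1183]
orientation: [-0.001, 0.752, 0.659, -0.001]
wrist_force: [1.9, 0.5, -1.3]
finger_gap: 0.0375
```

Run:
```python
from h import *
goto((.6163,.1122,.12),82.55)
```

```text
delta cm [ 6.68 16.08 -0.23] twist -0.1 | tcp [0.4482 0.067  0.1183] yaw 82.5 tilt -1.0 t 8.03 q6 1.67 gap 0.0375
```

Call:
play_rows(moves=[{"claw": 3,"delta_pos": [2,5,-1],"twist": 0},{"claw": 3,"delta_pos": [4,10,-1],"twist": 0},{"claw": 3,"delta_pos": [6,14.5,-1],"twist": 0},{"claw": 3,"delta_pos": [6.7,16,-1],"twist": 0},{"claw": 3,"delta_pos": [6.7,16,0],"twist": 0},{"claw": 3,"delta_pos": [6.7,16,0],"twist": 0},{"claw": 3,"delta_pos": [6.7,16,0],"twist": 0}])

```text
clock: 8.9
tcp_pos: [0.616, 0.1124, 0.1181]
orientation: [-0.0, 0.752, 0.659, -0.0]
wrist_force: [-0.1, 0.3, -1.5]
finger_gap: 0.0376
```

Run:
```python
from h import *
goto((.6163,.1122,.0275),82.55)
i,im=wrist("w4");seg(i,im,.154)
```

```text
delta cm [-0.01  0.04  9.06] twist -0.1 | tcp [0.616  0.1124 0.1181] yaw 82.5 tilt -1.0 t 8.9 q6 1.75 gap 0.0376
pad [247.9  69.3] [ 210   25   78   84 3195] [0.623  0.2033 0.014 ]
pad [255.9 181.4] [ 221  152   70   64 3138] [0.6176 0.1161 0.014 ]
cap [249.3  60.8] [ 227   36   45   50 1573] [0.6248 0.1911 0.154 ]
cap [ 84.  345.6] [  17  268  138  116 4193] [0.541  0.0902 0.154 ]
cap [424.9 346.2] [ 363  272  126  112 4370] [0.6826 0.0713 0.154 ]
cap [254.8 332.8] [204 328 100  13 346] [0.6129 0.0872 0.154 ]
cap [342.4 357.3] [301 341  95  43 734] [0.648  0.0701 0.154 ]
cap [165.2 357.7] [113 342  96  42 775] [0.5735 0.0797 0.154 ]
```

Call:
play_rows(moves=[{"claw": 3,"delta_pos": [0,0.05,5],"twist": 0},{"claw": 3,"delta_pos": [0,0.05,8],"twist": 0},{"claw": 3,"delta_pos": [0,0.05,9.1],"twist": 0},{"claw": 3,"delta_pos": [0,0.05,9.1],"twist": 0},{"claw": 3,"delta_pos": [0,0.05,9.1],"twist": 0},{"claw": 7,"delta_pos": [0,0.05,9.1],"twist": 0},{"claw": 7,"delta_pos": [0,0.05,9.1],"twist": 0},{"claw": 7,"delta_pos": [0,0.05,9.1],"twist": 0},{"claw": 7,"delta_pos": [0,0.05,5],"twist": 0},{"claw": 7,"delta_pos": [0,0.05,0],"twist": 0},{"claw": 8,"delta_pos": [0,0.05,-7],"twist": 0},{"claw": 8,"delta_pos": [0,0.05,-7],"twist": 0}])

```text
clock: 10.45
tcp_pos: [0.6208, 0.1128, 0.1943]
orientation: [0.003, 0.752, 0.659, 0.004]
wrist_force: [1.0, -0.2, -0.5]
finger_gap: 0.0799
```

Run:
```python
from h import *
# L: jaws along image up-left/down-right = world dir (1,1) -> yaw_x = 135 (jaw 45)
goto((.388,-.239,.20),82.55)
goto((.388,-.239,.20),135)
i=imaging.camera_info("wrist");i,im=wrist("w5")
H=cv2.cvtColor(im,cv2.COLOR_BGR2HSV);
for c,st in blobs(H[...,2]<40,300):
    if st[4]<3000: print(c.round(1),st,back(i,c,.051).round(4),back(i,c,.063).round(4))
```

```text
delta cm [-37.91 -18.49  -0.83] twist -0.0 | tcp [0.6208 0.1128 0.1943] yaw 82.5 tilt -1.0 t 10.45 q6 1.75 gap 0.0799
 delta cm [-37.91 -18.49  -0.83] twist -52.5 | tcp [0.6208 0.1128 0.1943] yaw 82.5 tilt -1.0 t 10.45 q6 1.75 gap 0.0799
[243.5  74. ] [228  57  32  35 877] [0.6248 0.2046 0.051 ] [0.6249 0.2035 0.063 ]
[250.3 179.1] [ 231  159   40   41 1257] [0.6179 0.1098 0.051 ] [0.6183 0.1127 0.063 ]
```

Call:
play_rows(moves=[{"claw": 8.5,"delta_pos": [-37.8,-18.1,-1],"twist": -52.5},{"claw": 8.5,"delta_pos": [-37.8,-18.1,-1],"twist": -52.5},{"claw": 8.5,"delta_pos": [-37.8,-18.1,-1],"twist": -52.5},{"claw": 8.5,"delta_pos": [-37.8,-18.1,-1],"twist": -52.5},{"claw": 8.5,"delta_pos": [-37.8,-18.1,-1],"twist": -52.5},{"claw": 8.5,"delta_pos": [-37.8,-18.1,-1],"twist": -52.5},{"claw": 8.5,"delta_pos": [-37.8,-18.1,-1],"twist": -52.5},{"claw": 8.5,"delta_pos": [-37.8,-18.1,-1],"twist": -52.5},{"claw": 8.5,"delta_pos": [-37.8,-18.1,-1],"twist": -52.5},{"claw": 8.5,"delta_pos": [-37.8,-18.1,-1],"twist": -52.5}])

```text
clock: 11.75
tcp_pos: [0.3894, -0.2372, 0.1976]
orientation: [-0.001, 0.382, 0.924, 0.0]
wrist_force: [0.3, 0.2, -0.1]
finger_gap: 0.0849
```

Run:
```python
from h import *
i,im=wrist("w6");seg(i,im,.061)
print(proj(i,[[.388,-.239,.062]]).round())
goto((.388,-.239,.025),135)
```

```text
pad [488.8 185.2] [ 464  160   48   51 2023] [ 0.5848 -0.0689  0.014 ]
cap [438.3  75.1] [ 399   40   79   69 4159] [ 0.4361 -0.0623  0.061 ]
cap [249.2 178.8] [ 226  155   47   49 1792] [ 0.386  -0.2421  0.061 ]
[[253. 178.]]
 delta cm [-0.03 -0.24 17.28] twist 0.2 | tcp [ 0.3896 -0.2372  0.1978] yaw 135.2 tilt -1.0 t 11.8 q6 0.06 gap 0.0848
```

View pics/w6.png

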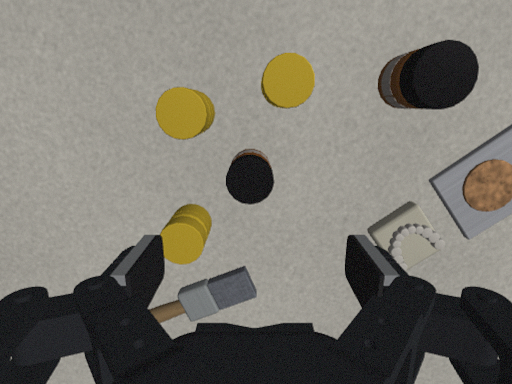

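Call:
play_rows(moves=[{"claw": 7.5,"delta_pos": [-0.1,-0.6,6],"twist": 0},{"claw": 7.5,"delta_pos": [-0.1,-0.6,12],"twist": 0},{"claw": 7.5,"delta_pos": [-0.1,-0.6,16],"twist": 0},{"claw": 7.5,"delta_pos": [-0.1,-0.6,17.8],"twist": 0},{"claw": 7.5,"delta_pos": [-0.1,-0.6,17.8],"twist": 0},{"claw": 4,"delta_pos": [-0.1,-0.6,17.8],"twist": 0},{"claw": 4,"delta_pos": [-0.1,-0.6,17.8],"twist": 0},{"claw": 4,"delta_pos": [-0.1,-0.6,17.8],"twist": 0},{"claw": 4,"delta_pos": [-0.1,-0.6,17.8],"twist": 0},{"claw": 4,"delta_pos": [-0.1,-0.6,13],"twist": 0},{"claw": 4,"delta_pos": [-0.1,-0.6,7],"twist": 0},{"claw": 4,"delta_pos": [-0.1,-0.6,5],"twist": 0}], force=35)

```text
clock: 13.3
tcp_pos: [0.3869, -0.2451, 0.1523]
orientation: [0.003, 0.383, 0.924, -0.001]
wrist_force: [0.2, -1.1, -1.4]
finger_gap: 0.0454
```

Run:
```python
from h import *
goto((.599,.0213,.148),82.55)
```

```text
delta cm [ 3.84 33.83  0.4 ] twist 52.4 | tcp [ 0.3869 -0.2451  0.1523] yaw 135.0 tilt -1.0 t 13.3 q6 0.05 gap 0.0454
```

Call:
play_rows(moves=[{"claw": 4,"delta_pos": [0.5,4.5,0],"twist": 8},{"claw": 4,"delta_pos": [1,9,0],"twist": 16},{"claw": 4,"delta_pos": [1.6,14,0],"twist": 24},{"claw": 4,"delta_pos": [2.2,19,0],"twist": 32},{"claw": 4,"delta_pos": [2.8,24,0],"twist": 40},{"claw": 4,"delta_pos": [3.3,29,0],"twist": 47},{"claw": 4,"delta_pos": [3.8,33,0],"twist": 52.4},{"claw": 4,"delta_pos": [3.8,33.8,0.4],"twist": 52.4},{"claw": 4,"delta_pos": [3.8,33.8,0.4],"twist": 52.4},{"claw": 4,"delta_pos": [3.8,33.8,0.4],"twist": 52.4},{"claw": 4,"delta_pos": [3.8,33.8,0.4],"twist": 52.4}])

```text
clock: 14.68
tcp_pos: [0.5971, 0.0213, 0.1446]
orientation: [0.0, 0.752, 0.66, -0.0]
wrist_force: [-1.8, -0.0, -0.9]
finger_gap: 0.0452
```

Run:
```python
from h import *
goto((.599,.0213,.0355),82.55)
i,im=wrist("w7");seg(i,im,.064)
print(proj(i,[[.599,.0213,.014]]).round())
```

```text
delta cm [ 0.02  0.19 10.91] twist -0.0 | tcp [0.5971 0.0213 0.1446] yaw 82.5 tilt -1.0 t 14.68 q6 1.6 gap 0.0452
pad [257.4  82.2] [ 229   35   70   74 1507] [0.6106 0.1038 0.014 ]
pad [257.4 173.2] [ 224  148   66   57 2433] [0.6005 0.0258 0.014 ]
cap [268.   66.5] [ 242   36   53   59 1993] [0.6181 0.1097 0.064 ]
cap [436.3 348.5] [ 376  273  126  111 4076] [ 0.7376 -0.1406  0.064 ]
cap [ 72.6 347.8] [   9  277  125  107 3973] [ 0.4197 -0.0979  0.064 ]
cap [161.5 358.2] [113 342  93  42 541] [ 0.495  -0.1191  0.064 ]
cap [344.3 357.1] [304 343  92  41 476] [ 0.6566 -0.1393  0.064 ]
[[256. 178.]]
```

View pics/w7.png

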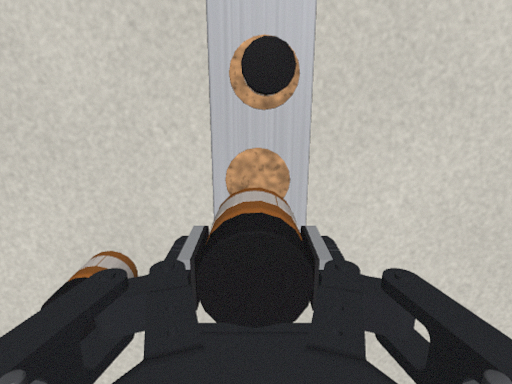

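Call:
play_rows(moves=[{"claw": 4,"delta_pos": [0,0.2,5.5],"twist": 0},{"claw": 4,"delta_pos": [0,0.2,9.5],"twist": 0},{"claw": 4,"delta_pos": [0,0.2,10.8],"twist": 0},{"claw": 4,"delta_pos": [0,0.2,10.85],"twist": 0},{"claw": 4,"delta_pos": [0,0.2,10.85],"twist": 0},{"claw": 7.5,"delta_pos": [0,0.2,10.85],"twist": 0},{"claw": 7.5,"delta_pos": [0,0.2,10.85],"twist": 0},{"claw": 7.5,"delta_pos": [0,0.2,10.85],"twist": 0},{"claw": 7.5,"delta_pos": [0,0.2,6],"twist": 0},{"claw": 7.5,"delta_pos": [0,0.2,0],"twist": 0},{"claw": 8.5,"delta_pos": [0,0.2,-6],"twist": 0},{"claw": 8.5,"delta_pos": [0,0.2,-6],"twist": 0}])

```text
clock: 16.23
tcp_pos: [0.6029, 0.0219, 0.2105]
orientation: [0.004, 0.751, 0.66, 0.004]
wrist_force: [1.2, -0.2, -0.3]
finger_gap: 0.0851
```

Run:
```python
from h import *
goto((.4355,-.062,.2),82.55)
```

```text
delta cm [-10.47 -15.53   0.88] twist 0.1 | tcp [0.6029 0.0219 0.2105] yaw 82.6 tilt -0.9999 t 16.23 q6 1.6 gap 0.0851
```

Call:
play_rows(moves=[{"claw": 8.5,"delta_pos": [-10.4,-15.2,0],"twist": 0},{"claw": 8.5,"delta_pos": [-10.4,-15.2,0],"twist": 0},{"claw": 8.5,"delta_pos": [-10.4,-15.2,0],"twist": 0},{"claw": 8.5,"delta_pos": [-10.4,-15.2,0],"twist": 0},{"claw": 8.5,"delta_pos": [-10.4,-15.2,0],"twist": 0},{"claw": 8.5,"delta_pos": [-10.4,-15.2,0],"twist": 0}])

```text
clock: 16.98
tcp_pos: [0.4364, -0.0613, 0.2041]
orientation: [0.0, 0.751, 0.66, 0.0]
wrist_force: [0.9, 0.1, -0.4]
finger_gap: 0.0851
```

Run:
```python
from h import *
i,im=wrist("w8");seg(i,im,.075)
print(proj(i,[[.4355,-.062,.076],[.588,-.065,.014],[.599,.0213,.076]]).round())
goto((.4355,-.062,.025),82.55)
```

```text
pad [390.6  69.7] [373  38  48  61 956] [0.587  0.0196 0.014 ]
pad [391.5 152.4] [ 365  126   54   54 2235] [ 0.587  -0.0658  0.014 ]
cap [433.1  59.2] [ 400   29   66   60 2976] [0.5957 0.0204 0.075 ]
cap [253.3 179.6] [ 225  150   57   59 2612] [ 0.4355 -0.0618  0.075 ]
[[253. 180.]
 [392. 152.]
 [438.  57.]]
 delta cm [-0.09 -0.09 17.91] twist 0.1 | tcp [ 0.4364 -0.0612  0.2041] yaw 82.7 tilt -1.0 t 17.02 q6 1.38 gap 0.0852
```

View pics/w8.png

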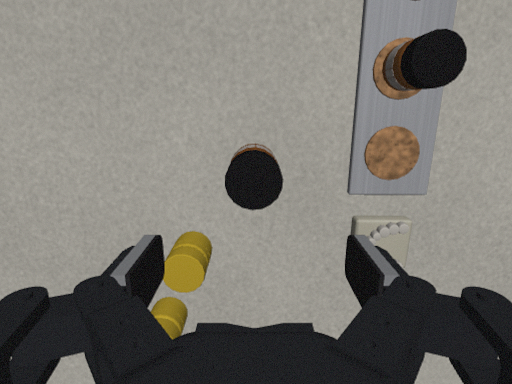

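Call:
play_rows(moves=[{"claw": 8.5,"delta_pos": [-0.1,-0.1,6],"twist": 0},{"claw": 8.5,"delta_pos": [-0.1,-0.1,12],"twist": 0},{"claw": 8.5,"delta_pos": [-0.1,-0.1,16],"twist": 0},{"claw": 8.5,"delta_pos": [-0.1,-0.1,17.8],"twist": 0},{"claw": 8.5,"delta_pos": [-0.1,-0.1,17.8],"twist": 0},{"claw": 4.8,"delta_pos": [-0.1,-0.1,17.8],"twist": 0},{"claw": 4.8,"delta_pos": [-0.1,-0.1,17.8],"twist": 0},{"claw": 4.8,"delta_pos": [-0.1,-0.1,17.8],"twist": 0},{"claw": 4.8,"delta_pos": [-0.1,-0.1,17.8],"twist": 0},{"claw": 4.8,"delta_pos": [-0.1,-0.1,14],"twist": 0},{"claw": 4.8,"delta_pos": [-0.1,-0.1,8],"twist": 0},{"claw": 4.8,"delta_pos": [-0.1,-0.1,8],"twist": 0}], force=45)

```text
clock: 18.52
tcp_pos: [0.4377, -0.0635, 0.1286]
orientation: [0.004, 0.751, 0.66, 0.002]
wrist_force: [0.6, -0.2, -2.7]
finger_gap: 0.0527
```

Run:
```python
from h import *
goto((.5876,-.0652,.124),82.55)
```

```text
delta cm [ 1.76 14.88  0.6 ] twist 0.1 | tcp [ 0.4377 -0.0635  0.1286] yaw 82.6 tilt -1.0 t 18.52 q6 1.37 gap 0.0527
```

Call:
play_rows(moves=[{"claw": 4.8,"delta_pos": [0.6,5,0],"twist": 0},{"claw": 4.8,"delta_pos": [1.2,10,0],"twist": 0},{"claw": 4.8,"delta_pos": [1.7,14,0],"twist": 0},{"claw": 4.8,"delta_pos": [1.7,15,0],"twist": 0},{"claw": 4.8,"delta_pos": [1.7,15,0],"twist": 0},{"claw": 4.8,"delta_pos": [1.7,15,0],"twist": 0},{"claw": 4.8,"delta_pos": [1.7,15,0],"twist": 0}])

```text
clock: 19.4
tcp_pos: [0.5841, -0.0647, 0.1244]
orientation: [-0.0, 0.751, 0.66, -0.0]
wrist_force: [-0.4, -0.7, -2.4]
finger_gap: 0.0529
```

Run:
```python
from h import *
goto((.5876,-.0652,.0415),82.55)
```

```text
delta cm [-0.    0.36  8.29] twist 0.0 | tcp [ 0.5841 -0.0647  0.1244] yaw 82.6 tilt -1.0 t 19.4 q6 1.45 gap 0.0529
```

Call:
play_rows(moves=[{"claw": 4.8,"delta_pos": [0,0.35,4],"twist": 0},{"claw": 4.8,"delta_pos": [0,0.35,7],"twist": 0},{"claw": 4.8,"delta_pos": [0,0.35,8.2],"twist": 0},{"claw": 4.8,"delta_pos": [0,0.35,8.25],"twist": 0},{"claw": 4.8,"delta_pos": [0,0.35,8.25],"twist": 0},{"claw": 8.4,"delta_pos": [0,0.35,8.25],"twist": 0},{"claw": 8.4,"delta_pos": [0,0.35,8.25],"twist": 0},{"claw": 8.4,"delta_pos": [0,0.35,8.25],"twist": 0},{"claw": 8.4,"delta_pos": [0,0.35,5],"twist": 0},{"claw": 8.4,"delta_pos": [0,0.35,0],"twist": 0},{"claw": 8.4,"delta_pos": [0,0.35,-6],"twist": 0},{"claw": 8.4,"delta_pos": [0,0.35,-11],"twist": 0}])

```text
clock: 20.9
tcp_pos: [0.589, -0.0653, 0.2369]
orientation: [0.001, 0.751, 0.66, 0.001]
wrist_force: [0.5, -0.1, 0.7]
finger_gap: 0.0839
```

Call:
play_rows(moves=[{"claw": 8.4,"delta_pos": [8,-10,-4],"twist": 0},{"claw": 8.4,"delta_pos": [8,-10,-4],"twist": 0},{"claw": 8.4,"delta_pos": [8,-10,-4],"twist": 0},{"claw": 8.4,"delta_pos": [8,-10,-4],"twist": 0},{"claw": 8.4,"delta_pos": [8,-10,-4],"twist": 0}])

```text
clock: 21.52
tcp_pos: [0.5006, 0.0262, 0.2736]
orientation: [-0.0, 0.751, 0.66, -0.0]
wrist_force: [0.8, -0.4, 0.5]
finger_gap: 0.0838
```

Run:
```python
from h import *
J=dict(s=.052,m=.064,l=.076,xl=.090)
P=dict(s=(.6233,.2056),m=(.6162,.1121),l=(.5995,.0213),xl=(.5875,-.0652))
i,im=wrist("w9")
s=imaging.read_camera("side")[:,:,::-1];cv2.imwrite("pics/side9.png",cv2.resize(s[100:330,180:400],None,fx=2.5,fy=2.5))
iS=imaging.camera_info("side")
for nm,inf,img in(("wrist",i,im),("side",iS,s)):
    H=cv2.cvtColor(np.ascontiguousarray(img),cv2.COLOR_BGR2HSV);bl=[b for b in blobs(H[...,2]<42,60) if b[1][4]<5000]
    for k in J:
        p=proj(inf,[[*P[k],J[k]-.001]])[0]
        b=min(bl,key=lambda b:np.hypot(*(b[0]-p)));q=back(inf,b[0],J[k]-.001 if nm=="wrist" else J[k]-.008)
        print(nm,k,b[0].round(1),p.round(1),"err mm",((q[:2]-P[k])*1000).round(1))
cv2.imwrite("pics/w9.png",im)
for d in spotter.spot_in("side","dropper")[:1]:print(d)
```

```text
wrist s [349.9  72.8] [349.  -23.7] err mm [ -3.7 -94.5]
wrist m [349.9  72.8] [350.   71.1] err mm [-0.2 -1.7]
wrist l [340.8 156.5] [342.2 157.4] err mm [-1.5  1.2]
wrist xl [383.6 253.8] [339.3 234.3] err mm [ 50.3 -31.7]
side s [311.2 163.1] [310.9 161. ] err mm [1.3 0.6]
side m [317.6 178.9] [316.9 175.6] err mm [ 1.1 -4.1]
side l [319.6 197.8] [319.7 192.9] err mm [-1.9 -8.8]
side xl [326.2 220.4] [324.8 211.6] err mm [ -1.8 -19.7]
{'extent': [233.4, 110.9, 245.4, 153.8], 'conf': 0.74}
```

View pics/side9.png

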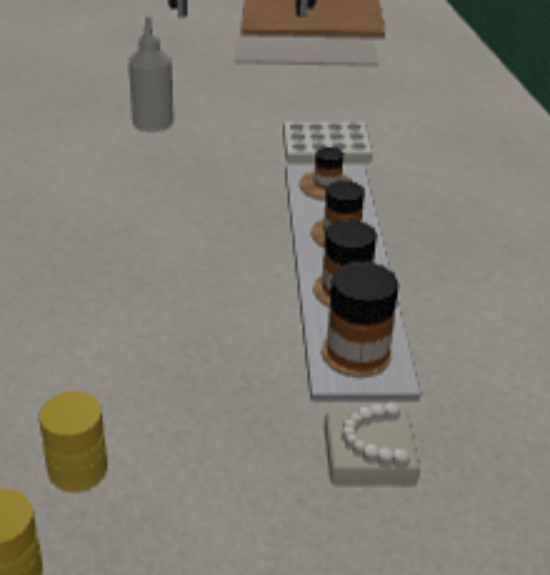

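View pics/w9.png

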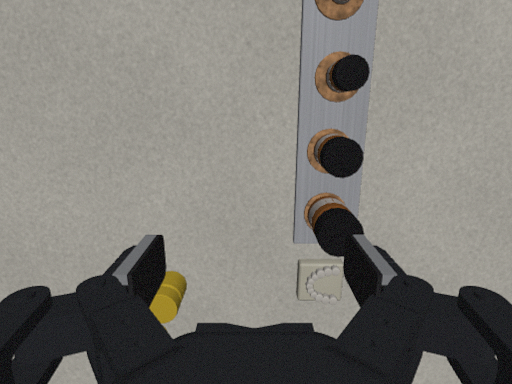

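The close-up wrist view shows M and L within 2 mm. XL's cap, at about (339,232), is close to its predicted (339,234). S checks out in the side view. All four jars stand upright, the dropper is untouched, and the gripper is clear.

```bash
python3 -c "
from workcell import env;print(env.hand_in())"
```

```text
the job is handed in; nothing more can be done
None
```

I placed the four amber jars on the cork pads in rising order of size, with the smallest next to the palette and the largest farthest away. The job is handed in; the clock stood at about 22 s of the 99 s allowed.

My last checks came from the wrist and side cameras:
- **Second smallest and second largest jars:** both are within about 2 mm of their pad centres in the wrist view.
- **Smallest jar:** it was out of the last wrist picture. An earlier wrist picture and the final side view both put it within 2 mm.
- **Largest jar:** the automatic wrist match failed because its cap merged with the finger in the picture. Read by eye, the cap sits about 2 pixels from where it should be.
- **Side-view disagreement:** the side view gave 4 to 20 mm errors along the row for the three larger jars, growing with jar size. I put this down to measuring the whole dark cap at too great an assumed height, and went by the wrist view, which agrees with the pads.
- **Uprightness and dropper:** all four jars look upright. The dropper bottle shows at about the same place in the side view as at the start.

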